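# Take the portafilter out of the espresso machine

### The arm

A 7-joint arm with a two-finger parallel gripper is mounted at the origin on a cart in front of the work surface, level with it; the furniture and walls round the work are solid. World frame = base frame: x ahead of the robot, y to its left, z up, the work surface at z = 0. Lengths are in m, angles in rad, forces in N, time in s.
With the tool pointing down it reaches from about 0.4 to 0.85 m from the base axis. Payload 10.4 kg.
Tool frame: the origin (TCP) lies between the finger pads; the fingertips stand 19 mm ahead of it and the grasp point (between the pads) is the TCP; z points along the fingers, x is the direction in which the jaws open and shut, and the axes are right-handed (so a half turn about z gives the same grasp; the last joint's range is limited). The gripper opens to 87 mm and grips with 3 to 60 N. Pads are 19 mm wide; open, the fingers measure 117 mm over their backs; the gripper's body (75 mm by 190 mm) begins 51 mm behind the grasp point.
Start: joints at [1.133, 0.332, -0.065, 1.46, 0.022, 1.35, -0.088], TCP at [0.252, -0.572, 0.242] pointing down, gripper open.
Joint ranges: [-2.6, 2.6], [-0.5, 2.12], [-1.47, 1.34], [0.16, 2.42], [-1.27, 4.41], [0.06, 2.06], [-2.6, 2.6]. Speed limits (rad/s): [2.22, 2.22, 2.79, 2.79, 3.14, 3.14, 3.14].

### API

Orientations are given as a unit quaternion [x, y, z, w].
In Python, from bench import * gives the robot as it stands.
- The arm moves only by the tool step_arm, never from a script. Its argument "commands" is a list of rows, each a list of 6 numbers: the shift along the tool's x, y, z in m, then the turn, a rotation vector about the tool's x, y, z in rad. In form: [[tx, ty, tz, rx, ry, rz], ...]. A call has 1 to 12 rows; each row shifts and turns the commanded pose from where the row before left it, along the tool's axes as they then stand; what a row does not reach is not made up. A row lasts 1/10 s, in which the tool goes at most 50 mm and 8.59 degrees, less where a joint would pass 70% of its speed; a pose out of reach is approached as far as the arm can. A call with a gripper value outside its range is refused whole. "gripper" is the opening, from 0 (shut) to 1 (fully open), set as the call begins (left out, the last holds). The fingers move at their own pace and stop on an object; "grip_force" is the grip in N (left out, the last holds). Time passes only in rows, so rows that do not move let the fingers close. It gives the time, the measured TCP pose, the force and the opening at its end, in the units of the state.
- read_state(): the state, without advancing time (a new reading comes with each control period).
- camera(name): name is "scene" or "top"; returns the picture (384x512x3 uint8, red, green, blue); there is no depth.
- get_calibration(name): a dict with "fx", "fy", "cx", "cy" (pixels), "R" (3x3) and "t" (3): a world point X has camera coordinates R X + t. Camera axes: x right, y down, z forward; pixel columns grow to the right and rows downward; lengths in m; the calibration is good to about 2 mm. A picture is of the moment at which its call begins. get_calibration takes no time and is no camera call.
- close_job(): hands the job in, once; it reports no verdict.
The state is a dict: "time": time; "joint_positions": joint angles; "joint_vel": joint speeds; "joint_torque": joint torques, N m; "ee_pos": TCP position; "eef_rot": TCP orientation; "ft_force": force on the tool from outside, world axes, zero at the start; "torque": the same for the moment, N m; "width": finger opening in m.
Only numpy, scipy, OpenCV 4.12 (cv2) and the standard library are available. Lean on these libraries where they do the work, as an engineer would, in place of code of your own. Each camera call takes 0.05 s, during which the arm holds its last target. There are 200 camera calls.

### The job

Take the portafilter out of the espresso machine: swing its handle to the left (clockwise seen from above) until its two ears line up with the gaps in the group's collar, lower it out of the collar and draw it out. Then stand it upright on the black tamping mat, its foot wholly on the mat, and let go; set it down, do not drop it, and leave the tamper and the mug beside the mat where they are.

Things in the scene. Friction and masses are not known exactly. Their poses are not given: they have to be found in the camera images.
- portafilter_grip (a point): Middle of the portafilter's level, dark wooden handle (collides as a bar 104 mm long, 25 wide, 25 high): take it from above across its width. 115 mm from the cup's axis, 34 mm above its foot. x runs along the handle: cup towards +x, free end -x; z up. In all about 0.2 kg, weight mostly in the cup, about 100 mm from here: grip firmly (30 N or more) or the cup sags.
- portafilter_foot (a point): Centre of the flat round foot (53 mm across) of the portafilter's steel cup, on the cup's axis; axes as the grip's. Cup 63 mm across, 50 mm high, open on top. Two flat ears (24 mm wide, 6 thick, undersides 40 mm above the foot) reach 39.5 mm from the axis at +y and -y. At the start the ears lie locked on the collar's inner ledge, 1 mm lift, 2.5 mm side play.
- group_release (a point): Fixed to the machine: where portafilter_foot is, and how its axes point, when the ears are centred over the collar's gaps: handle 50 degrees left of straight to the front. On the group's vertical axis, 125 mm above the worktop. Within 0.1 rad the ears drop free; a stop blocks turning about 0.11 rad past it. At the start the handle is 0.87 to 1.04 rad short: turn clockwise seen from above.
- group_collar (a point): Centre of the underside of the ring collar (97 mm across) round the portafilter's cup, 34 mm above group_release. The cup's rim is 16 mm above this when locked: lower the portafilter 20 to 30 mm to pass under the collar, then draw it out level towards the front. The grate of the drip tray is 109 mm below; nothing else is under the collar.
- machine: Steel espresso machine, fixed; origin on the worktop under the group's axis, x to its back, front at -x. Housing 200 mm wide, 320 high (glasses on top to 415), its flat front 78 mm behind the axis. Drip tray 50 mm high, 190 wide, to 87 mm in front of the axis. The group narrows above the collar. A thin steam wand hangs right of the group (-y), 85 mm from the axis.
- mat_top (a point): Centre of the top face (4 mm above the worktop) of the flat black rubber tamping mat, 140 mm along its x, 170 mm along its y, z up. Fixed.
- tamper: Steel coffee tamper with a dark wooden knob, 58 mm across, 85 mm high, standing loose behind the mat; origin centre of its underside. Leave it.
- coffee_mug: White spotted mug, 82 mm across, 114 mm with its handle, 91 mm high, standing loose behind the mat; origin at its underside. Leave it.

How it is judged:
On the way, in this order (a step that is already met when the one before it is completed fails the run):
1. the portafilter, still up in the collar, is turned so that its ears stand over the gaps (angle between the x axis of portafilter_foot and the x axis of group_release, either way round below 0.2 rad and distance between portafilter_foot and group_release below 0.012 m), for 0.04 s.
2. the portafilter is down out of the collar and drawn clear of the group (horizontal distance between portafilter_foot and group_release above 0.09 m), for 0.04 s.
At the end, for the whole second after the job is handed in: The portafilter stands upright (within 0.12 rad) and at rest on the tamping mat, basket up, its foot wholly on the mat (foot's centre within 46 mm along x and 61 mm along y of the mat's centre), and is let go; tamper and mug stand where they stood (x of portafilter_foot in the frame of mat_top between -0.046 and 0.046 m and y of portafilter_foot in the frame of mat_top between -0.061 and 0.061 m and z of portafilter_foot in the frame of mat_top between -0.006 and 0.006 m and angle between portafilter_foot's own z axis and vertical below 0.12 rad and linear speed of portafilter below 0.02 m/s and distance of each of tamper, coffee_mug from where it was at the start of the episode below 0.03 m); the robot touches nothing.
It fails at once if the tamper is moved more than 30 mm or tipped (distance of tamper from where it was at the start of the episode above 0.03 m or angle between tamper's own z axis and vertical above 0.4 rad).
It fails at once if the mug is moved more than 30 mm or tipped (distance of coffee_mug from where it was at the start of the episode above 0.03 m or angle between coffee_mug's own z axis and vertical above 0.4 rad).
It fails at once if the portafilter, once out of the machine, is let go in the air or dropped (foot more than 30 mm above the worktop, not touched by the fingers) (horizontal distance between portafilter_foot and group_release above 0.09 m and height (world z) of portafilter_foot above 0.03 m and contact force between portafilter and the fingers below 0.05 N).
It also fails if it takes over 45 s, if anything falls off the work surface, if the arm or the gripper's body presses on something with over 40 N, if the wrist force passes 120 N, or if a joint passes its speed limit or range.

## Working session

There is one attempt and no reset: what is moved stays moved. The work goes in short steps, Python scripts to look and compute and a tool call to move; the robot and the scene stay as the last step left them, time stands still between calls to the robot, and variables do not carry over. Pictures are saved under pics/ and viewed, on a budget of 10 in all, crops included, one or two more only if the job needs it, and the job is handed in when it is done.

Besides the shell and the picture viewer there is one more tool, called after "Request:" as a command line: name --pt "numbers of a row" for each row, then --argument value for the rest. step_arm: Moves the arm, as the interface text tells. Its arguments: {"type":"object","properties":{"commands":{"type":"array","items":{"type":"array","items":{"type":"number"}}},"gripper":{"type":"number"},"grip_force":{"type":"number"}},"required":["commands"]}

```bash
mkdir -p pics; ls; python3 - <<'E'
from bench import *
import cv2,numpy as np
for n in ("scene","top"):
    im=camera(n); cv2.imwrite(f"pics/{n}0.png",im[:,:,::-1]); c=get_calibration(n); print(n,c)
print(read_state())
E
```

```text
pics
scene {'fx': 414.18815982079377, 'fy': 414.18815982079377, 'cx': 266.9025559264077, 'cy': 189.10175659334945, 'R': array([[-0.69942951, -0.7145987 , -0.01212656],
       [-0.32136738,  0.32961024, -0.88773876],
       [ 0.638374  , -0.6170136 , -0.46018784]]), 't': array([0.38134627, 0.29589843, 0.58855497])}
top {'fx': 379.6564444099481, 'fy': 379.6564444099481, 'cx': 252.02246632788032, 'cy': 193.57353006145377, 'R': array([[-0.01052589, -0.99994215,  0.00221277],
       [-0.9923309 ,  0.01017316, -0.12319046],
       [ 0.12316083, -0.00349249, -0.99238058]]), 't': array([-0.00587571,  0.56529831,  1.09391892])}
{'time': 0.1, 'joint_positions': array([ 1.13336403,  0.33277962, -0.06471664,  1.46087777,  0.02160251,
        1.34990567, -0.08853167]), 'joint_vel': array([ 4.36580932e-04, -9.41583247e-04, -1.17783268e-04, -2.30648478e-03,
        5.85688066e-05,  1.15853748e-03,  3.70833577e-04]), 'joint_torque': array([ 1.96310437e-03, -6.24544072e+01,  2.48246040e-02, -3.90717852e+01,
       -6.15072926e-02,  3.64732090e-02,  5.97091434e-05]), 'ee_pos': array([ 0.25176854, -0.57168193,  0.24084191]), 'eef_rot': array([ 8.37567844e-01, -5.46332958e-01, -5.48736462e-04, -3.24245531e-04]), 'ft_force': array([ 1.05982602,  0.20995375, -0.4000244 ]), 'torque': array([ 0.0070109 ,  0.01423327, -0.0206136 ]), 'width': 0.08694502074828964}
```

View pics/scene0.png

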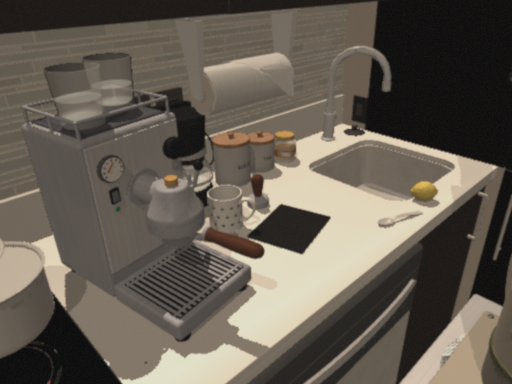

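View pics/top0.png

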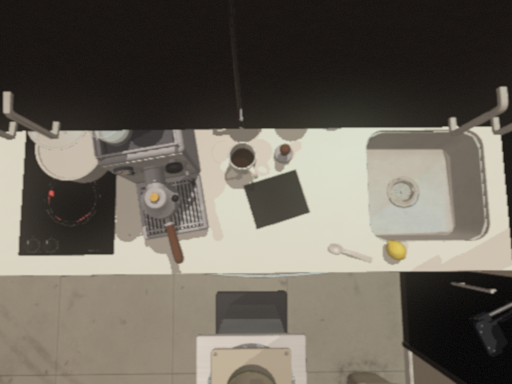

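```bash
cat > h.py <<'E'
import cv2,numpy as np
from bench import *
def ray(n,uv):
    c=get_calibration(n);R=np.array(c["R"]);t=np.array(c["t"])
    d=R.T@np.array([(uv[0]-c["cx"])/c["fx"],(uv[1]-c["cy"])/c["fy"],1]);return -R.T@t,d
def onz(n,uv,z):
    o,d=ray(n,uv);return o+d*(z-o[2])/d[2]
def tri(a,b):
    o,d=ray("scene",a);p,e=ray("top",b)
    s=np.linalg.lstsq(np.c_[d,-e],p-o,rcond=None)[0]
    A,B=o+d*s[0],p+e*s[1];return (A+B)/2,np.linalg.norm(A-B)
def blob(im,lo,hi,box):
    h=cv2.cvtColor(im,cv2.COLOR_RGB2HSV);m=cv2.inRange(h,lo,hi);k=np.zeros_like(m);x0,y0,x1,y1=box;k[y0:y1,x0:x1]=255
    cs=cv2.findContours(m&k,cv2.RETR_EXTERNAL,cv2.CHAIN_APPROX_NONE)[0]
    return max(cs,key=cv2.contourArea)
def cen(c): M=cv2.moments(c);return np.array([M["m10"]/M["m00"],M["m01"]/M["m00"]])
E
python3 - <<'E'
from h import *
np.set_printoptions(precision=4,suppress=True)
s=cv2.imread("pics/scene0.png")[:,:,::-1].copy();t=cv2.imread("pics/top0.png")[:,:,::-1].copy()
red=((0,90,20),(14,255,160)); org=((10,110,100),(28,255,255))
hs=blob(s,*red,(200,220,270,265));ht=blob(t,*red,(160,215,190,270))
print("handle px",cen(hs),cen(ht),cv2.minAreaRect(ht)); print("tri",tri(cen(hs),cen(ht)))
vx,vy,x,y=cv2.fitLine(ht,cv2.DIST_L2,0,.01,.01).ravel()
pr=(ht[:,0]-[x,y])@[vx,vy]; 
for q in (pr.min(),pr.max()): print("end",onz("top",(x+q*vx,y+q*vy),.165))
ks=blob(s,*org,(160,170,185,195));kt=blob(t,*org,(145,188,165,208))
print("knob",cen(ks),cen(kt),tri(cen(ks),cen(kt)))
m=blob(t,(0,0,0),(180,255,60),(235,162,320,235));r=cv2.minAreaRect(m);print("mat",r)
print(np.array([onz("top",p,.004) for p in cv2.boxPoints(r)]),onz("top",r[0],.004))
tk=blob(t,*red,(270,135,300,165));print("tamper",onz("top",cen(tk),.08))
print("mug~",onz("top",(242,157),.091))
for p in ((145,238),(207,228)):print("tray",onz("top",p,.05))
cv2.imwrite("pics/c.png",cv2.resize(t[120:280,85:325],None,fx=3.3,fy=3.3,interpolation=cv2.INTER_CUBIC)[:,:,::-1])
E
```

```text
handle px [234.7146 242.7614] [174.1911 243.4912] ((174.17440795898438, 243.7407989501953), (37.7599983215332, 7.679999828338623), 73.73979187011719)
tri (array([0.4206, 0.1927, 0.1554]), np.float64(0.0012827726420414527))
end [0.4676 0.2051 0.165 ]
end [0.3741 0.1773 0.165 ]
knob [170.0789 179.6756] [154.0778 196.9778] (array([0.5343, 0.2271, 0.2414]), np.float64(0.0020327317615936305))Traceback (most recent call last):
  File "<stdin>", line 12, in <module>
  File "h.py", line 15, in blob
    return max(cs,key=cv2.contourArea)
ValueError: max() iterable argument is empty
```

```bash
python3 - <<'E'
from h import *
np.set_printoptions(precision=4,suppress=True)
t=cv2.imread("pics/top0.png")[:,:,::-1].copy()
print(t[200,277])
m=blob(t,np.array([0,0,0]),np.array([180,255,85]),(240,168,320,235));r=cv2.minAreaRect(m);print("mat",r)
print(np.array([onz("top",p,.004) for p in cv2.boxPoints(r)]),onz("top",r[0],.004))
print("tamper",onz("top",(286,148),.08))
print("mug~",onz("top",(242,157),.091))
for p in ((145,238),(207,228)):print("tray",onz("top",p,.05))
cv2.imwrite("pics/c.png",cv2.resize(t[120:280,85:325],None,fx=3.3,fy=3.3,interpolation=cv2.INTER_CUBIC)[:,:,::-1])
E
```

```text
[72 69 60]
mat ((276.0324401855469, 198.60540771484375), (43.96583557128906, 53.082496643066406), 72.89727020263672)
[[ 0.5945  0.0118  0.004 ]
 [ 0.6415 -0.1448  0.004 ]
 [ 0.5115 -0.1809  0.004 ]
 [ 0.4658 -0.0262  0.004 ]] [ 0.5528 -0.0849  0.004 ]
tamper [ 0.6917 -0.1114  0.08  ]
mug~ [0.6639 0.016  0.091 ]
tray [0.4372 0.2989 0.05  ]
tray [0.4641 0.1199 0.05  ]
```

View pics/c.png

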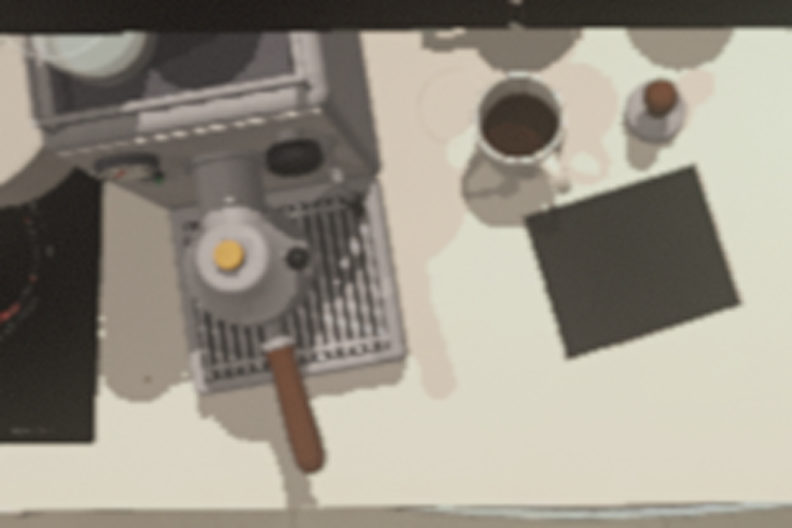

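```bash
cat >> h.py <<'E'
from scipy.spatial.transform import Rotation as Ro
def yaw():
    r=Ro.from_quat(read_state()["eef_rot"]).as_matrix();return np.arctan2(r[1,0],r[0,0])
def plan(p,a,wps):
    """p,a: start pos/yaw; wps: (pos,yaw,rows). prints rows for step_arm (tool pointing down)"""
    out=[];p=np.array(p,float)
    for q,b,n in wps:
        q=np.array(q,float);p0=p.copy();a0=a
        for i in range(n):
            tp=p0+(q-p0)*(i+1)/n;ta=a0+(b-a0)*(i+1)/n
            d=tp-p;c,s=np.cos(a),np.sin(a)
            r=[round(x,4) for x in (c*d[0]+s*d[1],s*d[0]-c*d[1],-d[2])]+[0,0,round(-(ta-a),4)]
            out.append([float(x) for x in r]);p=p+np.array([c*r[0]+s*r[1],s*r[0]-c*r[1],-r[2]]);a-=r[5]
    for i in range(0,len(out),12):print(out[i:i+12])
E
python3 - <<'E'
from h import *
r=np.radians
plan(read_state()["ee_pos"],yaw(),[((.54,-.2,.30),r(20),12),((.421,.193,.27),r(106.7),12)])
E
```

```text
[[-0.0187, -0.0345, -0.0049, 0.0, 0.0, -0.1254], [-0.0142, -0.0365, -0.005, 0.0, 0.0, -0.1254], [-0.0095, -0.038, -0.0049, 0.0, 0.0, -0.1255], [-0.0047, -0.0389, -0.0049, 0.0, 0.0, -0.1254], [0.0002, -0.0392, -0.0049, 0.0, 0.0, -0.1254], [0.0051, -0.0389, -0.005, 0.0, 0.0, -0.1254], [0.01, -0.0379, -0.0049, 0.0, 0.0, -0.1254], [0.0145, -0.0364, -0.0049, 0.0, 0.0, -0.1255], [0.0191, -0.0342, -0.005, 0.0, 0.0, -0.1254], [0.0231, -0.0316, -0.0049, 0.0, 0.0, -0.1254], [0.027, -0.0285, -0.0049, 0.0, 0.0, -0.1254], [0.0303, -0.0249, -0.005, 0.0, 0.0, -0.1254]]
[[0.0019, -0.0342, 0.0025, 0.0, 0.0, -0.1261], [0.0061, -0.0336, 0.0025, 0.0, 0.0, -0.1261], [0.0104, -0.0326, 0.0025, 0.0, 0.0, -0.1261], [0.0144, -0.0311, 0.0025, 0.0, 0.0, -0.1261], [0.0181, -0.029, 0.0025, 0.0, 0.0, -0.1261], [0.0217, -0.0265, 0.0025, 0.0, 0.0, -0.1261], [0.0248, -0.0235, 0.0025, 0.0, 0.0, -0.1261], [0.0276, -0.0203, 0.0025, 0.0, 0.0, -0.1261], [0.0299, -0.0166, 0.0025, 0.0, 0.0, -0.1261], [0.0318, -0.0127, 0.0025, 0.0, 0.0, -0.1261], [0.0331, -0.0087, 0.0025, 0.0, 0.0, -0.1261], [0.0339, -0.0043, 0.0025, 0.0, 0.0, -0.1261]]
```

Request:
step_arm --pt "-0.019 -0.034 -0.005 0 0 -0.125" --pt "-0.014 -0.036 -0.005 0 0 -0.125" --pt "-0.009 -0.038 -0.005 0 0 -0.125" --pt "-0.005 -0.039 -0.005 0 0 -0.125" --pt "0 -0.039 -0.005 0 0 -0.125" --pt "0.005 -0.039 -0.005 0 0 -0.125" --pt "0.01 -0.038 -0.005 0 0 -0.125" --pt "0.015 -0.036 -0.005 0 0 -0.125" --pt "0.019 -0.034 -0.005 0 0 -0.125" --pt "0.023 -0.032 -0.005 0 0 -0.125" --pt "0.027 -0.028 -0.005 0 0 -0.125" --pt "0.03 -0.025 -0.005 0 0 -0.125" --gripper 1

```text
time: 1.3
ee_pos: [0.5405, -0.2007, 0.3015]
eef_rot: [0.985, 0.174, -0.0, -0.0]
ft_force: [1.3, 0.1, -0.6]
width: 0.087
```

Request:
step_arm --pt "0.002 -0.034 0.003 0 0 -0.126" --pt "0.006 -0.034 0.002 0 0 -0.126" --pt "0.01 -0.033 0.003 0 0 -0.126" --pt "0.014 -0.031 0.002 0 0 -0.126" --pt "0.018 -0.029 0.003 0 0 -0.126" --pt "0.022 -0.026 0.002 0 0 -0.126" --pt "0.025 -0.023 0.003 0 0 -0.126" --pt "0.028 -0.02 0.002 0 0 -0.126" --pt "0.03 -0.017 0.003 0 0 -0.126" --pt "0.032 -0.013 0.002 0 0 -0.126" --pt "0.033 -0.009 0.003 0 0 -0.126" --pt "0.034 -0.004 0.002 0 0 -0.126"

```text
time: 2.5
ee_pos: [0.4222, 0.1932, 0.2712]
eef_rot: [0.597, 0.802, -0.0, 0.0]
ft_force: [0.0, 0.0, 0.6]
width: 0.0872
```

```bash
python3 - <<'E'
from h import *
s=read_state();print(s["ee_pos"],np.degrees(yaw()),s["joint_positions"],s["time"],s["ft_force"],Ro.from_quat(s["eef_rot"]).as_matrix()[:,2])
plan(s["ee_pos"],yaw(),[((.421,.193,.20),np.radians(106.7),3),((.421,.193,.158),np.radians(106.7),3)])
a=camera("scene");b=camera("top");cv2.imwrite("pics/a1.png",np.hstack([a[90:330,60:400],b[120:280,90:310].repeat(1,0) if 0 else cv2.resize(b[120:280,90:310],(330,240))])[:,:,::-1])
E
```

```text
[0.42220358 0.19317145 0.27124578] 106.62522648333567 [ 0.41195857  0.00391637 -0.92357245  1.77936931  0.00377913  1.36019082
  1.34855985] 2.5 [0.02298493 0.04459711 0.62952438] [-5.85539176e-06 -6.58484016e-04 -9.99999783e-01]
[[0.0001, -0.0004, 0.0237, 0.0, 0.0, -0.0004], [0.0, -0.0004, 0.0238, 0.0, 0.0, -0.0005], [0.0001, -0.0004, 0.0237, 0.0, 0.0, -0.0004], [-0.0, -0.0, 0.014, 0.0, 0.0, -0.0], [-0.0, -0.0, 0.014, 0.0, 0.0, -0.0], [-0.0, -0.0, 0.014, 0.0, 0.0, -0.0]]
```

View pics/a1.png

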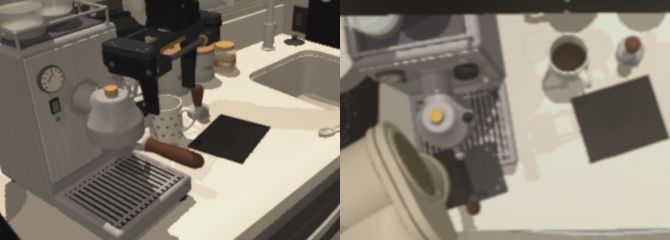

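The gripper hangs right over the handle (jaws across it, handle end showing just beyond in the top view). I'll go down and grip.

Request:
step_arm --pt "0 -0.001 0.024 0 0 -0.001" --pt "0 0 0.024 0 0 0" --pt "0 0 0.024 0 0 0" --pt "0 0 0.014 0 0 0" --pt "0 0 0.014 0 0 0" --pt "0 0 0.013 0 0 0" --pt "0 0 0 0 0 0"

```text
time: 3.3
ee_pos: [0.4215, 0.1914, 0.1572]
eef_rot: [0.599, 0.801, -0.001, -0.001]
ft_force: [-0.1, -0.2, 0.8]
width: 0.0865
```

Request:
step_arm --pt "0 0 0 0 0 0" --pt "0 0 0 0 0 0" --pt "0 0 0 0 0 0" --pt "0 0 0 0 0 0" --pt "0 0 0 0 0 0" --pt "0 0 0 0 0 0" --gripper 0 --grip_force 50

```text
time: 3.9
ee_pos: [0.4222, 0.1918, 0.1587]
eef_rot: [0.599, 0.801, 0.0, 0.0]
ft_force: [0.8, 0.2, 0.6]
width: 0.0467
```

```bash
python3 - <<'E'
from h import *
s=read_state();print(s["ee_pos"],np.degrees(yaw()),s["ft_force"],s["torque"],s["width"])
# arc about the axis, lifting 0.5mm
c=np.array([.5343,.2271]);p=s["ee_pos"];v=p[:2]-c;a=yaw();print(np.hypot(*v),np.degrees(np.arctan2(*v[::-1])))
w=[]
for i in range(1,21):
    t=-np.radians(58)*i/20;R=np.array([[np.cos(t),-np.sin(t)],[np.sin(t),np.cos(t)]])
    w.append((np.r_[c+R@v,p[2]],a+t,1))
plan(p,a,w)
E
```

```text
[0.42215226 0.19181356 0.15866414] 106.39591234229951 [0.76617158 0.24520429 0.60227481] [ 0.11783815 -0.11906701 -0.00066706] 0.04674173046518777
0.1175680564307054 -162.5342122527231
[[0.0059, 0.0, -0.0, 0.0, 0.0, 0.0506], [0.006, 0.0001, -0.0, 0.0, 0.0, 0.0506], [0.006, 0.0, -0.0, 0.0, 0.0, 0.0506], [0.0059, 0.0001, -0.0, 0.0, 0.0, 0.0507], [0.0059, -0.0, -0.0, 0.0, 0.0, 0.0506], [0.006, 0.0, -0.0, 0.0, 0.0, 0.0506], [0.006, 0.0001, -0.0, 0.0, 0.0, 0.0506], [0.0059, 0.0, -0.0, 0.0, 0.0, 0.0506], [0.0059, 0.0001, -0.0, 0.0, 0.0, 0.0506], [0.006, -0.0, -0.0, 0.0, 0.0, 0.0506], [0.0059, 0.0, -0.0, 0.0, 0.0, 0.0507], [0.006, 0.0001, -0.0, 0.0, 0.0, 0.0506]]
[[0.0059, 0.0, -0.0, 0.0, 0.0, 0.0506], [0.006, 0.0, -0.0, 0.0, 0.0, 0.0506], [0.0059, 0.0001, -0.0, 0.0, 0.0, 0.0506], [0.006, 0.0, -0.0, 0.0, 0.0, 0.0506], [0.0059, 0.0001, -0.0, 0.0, 0.0, 0.0506], [0.006, -0.0, -0.0, 0.0, 0.0, 0.0507], [0.0059, 0.0, -0.0, 0.0, 0.0, 0.0506], [0.006, 0.0001, -0.0, 0.0, 0.0, 0.0506]]
```

Request:
step_arm --pt "0 0 0 0 0 0" --pt "0 0 0 0 0 0" --pt "0 0 0 0 0 0" --pt "0 0 0 0 0 0" --pt "0 0 0 0 0 0" --pt "0 0 0 0 0 0" --pt "0 0 0 0 0 0"

```text
time: 4.6
ee_pos: [0.422, 0.1918, 0.1585]
eef_rot: [0.599, 0.801, -0.0, 0.0]
ft_force: [-0.2, -0.1, -0.6]
width: 0.0246
```

```bash
python3 - <<'E'
from h import *
s=read_state();print(s["ee_pos"],np.degrees(yaw()),s["ft_force"],s["torque"],s["width"])
E
```

```text
[0.42202304 0.19175896 0.15849911] 106.4004525485159 [-0.24859745 -0.05010699 -0.59634991] [ 0.13146527 -0.03268791 -0.07335084] 0.02463686950484291
```

Request:
step_arm --pt "0 0 -0.0005 0 0 0" --pt "0.006 0 0 0 0 0.051" --pt "0.006 0 0 0 0 0.051" --pt "0.006 0 0 0 0 0.051" --pt "0.006 0 0 0 0 0.051"

```text
time: 5.1
ee_pos: [0.417, 0.2154, 0.159]
eef_rot: [0.678, 0.735, -0.0, 0.0]
ft_force: [0.4, -0.7, -0.5]
width: 0.0246
```

```bash
python3 - <<'E'
from h import *
s=read_state();p=s["ee_pos"];v=p[:2]-[.5343,.2271];print(p,np.degrees(yaw()),s["ft_force"],s["torque"],s["width"],np.hypot(*v),np.degrees(np.arctan2(*v[::-1])))
E
```

```text
[0.41699453 0.21536497 0.15897238] 94.5871980245671 [ 0.36905526 -0.67586413 -0.52436564] [ 0.05920946 -0.10918429  0.01832905] 0.024560475876527776 0.11789098713325297 -174.28723826492532
```

Request:
step_arm --pt "0.006 0 0 0 0 0.05" --pt "0.006 0 0 0 0 0.05" --pt "0.006 0 0 0 0 0.05" --pt "0.006 0 0 0 0 0.05" --pt "0.006 0 0 0 0 0.05" --pt "0.006 0 0 0 0 0.05" --pt "0.006 0 0 0 0 0.05" --pt "0.006 0 0 0 0 0.05" --pt "0.006 0 0 0 0 0.05" --pt "0.006 0 0 0 0 0.05" --pt "0.006 0 0 0 0 0.05"

```text
time: 6.2
ee_pos: [0.4279, 0.2797, 0.1589]
eef_rot: [0.852, 0.523, -0.0, -0.0]
ft_force: [-0.4, 0.8, -0.9]
width: 0.0248
```

```bash
python3 - <<'E'
from h import *
s=read_state();p=s["ee_pos"];v=p[:2]-[.5343,.2271];print(p,np.degrees(yaw()),s["ft_force"],s["torque"],s["width"],np.hypot(*v),np.degrees(np.arctan2(*v[::-1])),s["joint_positions"])
E
```

```text
[0.4278537  0.27973642 0.15887472] 63.084048668159866 [-0.36685613  0.77497784 -0.87401989] [ 0.12846419  0.10009269 -0.00310202] 0.024814949395576213 0.1187493498009793 153.68815875778503 [ 0.11448313  0.25337957 -0.87512825  1.82661935  0.21130774  1.15925502
  0.27070533]
```

Request:
step_arm --pt "0.006 0.0003 0 0 0 0.052" --pt "0.006 0.0003 0 0 0 0.052" --pt "0.006 0.0003 0 0 0 0.052" --pt "0.006 0.0003 0 0 0 0.052" --pt "0.006 0.0003 0 0 0 0.052" --pt "0 0 0 0 0 0" --pt "0 0 0 0 0 0"

```text
time: 6.9
ee_pos: [0.4452, 0.3037, 0.1587]
eef_rot: [0.912, 0.41, -0.0, -0.0]
ft_force: [-0.6, 0.9, -1.7]
width: 0.0244
```

```bash
python3 - <<'E'
from h import *
s=read_state();p=s["ee_pos"];v=p[:2]-[.5343,.2271];print(p,np.degrees(yaw()),s["ft_force"],s["torque"],s["width"],np.hypot(*v),np.degrees(np.arctan2(*v[::-1])),s["joint_positions"])
a=camera("scene");b=camera("top");cv2.imwrite("pics/a2.png",np.hstack([a[90:330,60:400],cv2.resize(b[120:280,90:310],(330,240))])[:,:,::-1])
E
```

```text
[0.44515552 0.30372188 0.15874324] 48.39792448960585 [-0.55354891  0.93475962 -1.74466508] [0.19691389 0.05065732 0.0327459 ] 0.024393833112974675 0.11754850198288448 139.32012584921162 [ 0.02580075  0.31244219 -0.82394888  1.75991204  0.24647842  1.17728367
 -0.02498374]
```

View pics/a2.png

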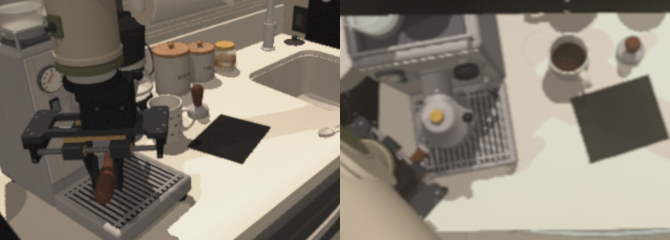

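The handle has swung left with the forces small, and the group is where it was. I'll lower gently and watch the force.

Request:
step_arm --pt "0 0 0.002 0 0 0" --pt "0 0 0.002 0 0 0" --pt "0 0 0.002 0 0 0" --pt "0 0 0 0 0 0"

```text
time: 7.4
ee_pos: [0.4453, 0.3037, 0.1527]
eef_rot: [0.912, 0.409, -0.0, 0.0]
ft_force: [0.5, 0.5, -1.8]
width: 0.0247
```

```bash
python3 - <<'E'
from h import *
s=read_state();print(s["ee_pos"],np.degrees(yaw()),s["ft_force"],s["torque"],s["width"])
E
```

```text
[0.44527591 0.30365729 0.15266874] 48.30500661644868 [ 0.51193942  0.47504534 -1.76729436] [0.19011938 0.04305385 0.05364175] 0.024725627412387405
```

Request:
step_arm --pt "0 0 0.003 0 0 0" --pt "0 0 0.003 0 0 0" --pt "0 0 0.003 0 0 0" --pt "0 0 0.003 0 0 0" --pt "0 0 0.003 0 0 0" --pt "0 0 0.003 0 0 0" --pt "0 0 0.003 0 0 0" --pt "0 0 0 0 0 0"

```text
time: 8.2
ee_pos: [0.4452, 0.3037, 0.1315]
eef_rot: [0.912, 0.409, -0.0, 0.0]
ft_force: [0.2, 0.3, -2.2]
width: 0.0247
```

```bash
python3 - <<'E'
from h import *
s=read_state();print(s["ee_pos"],np.degrees(yaw()),s["ft_force"],s["torque"],s["width"],s["joint_positions"])
p=s["ee_pos"];a=yaw()
f=np.array([-.989,-.149,0])
plan(p,a,[(p+f*.06+[0,.0,0],a,5)])
print()
plan(p,a,[(p+np.array([-.03,-.10,0]),a,5)])
E
```

```text
[0.44523729 0.3036756  0.13153905] 48.3000419655868 [ 0.16038703  0.28640372 -2.23353593] [ 0.15719353 -0.00960031 -0.00046072] 0.024718824366838938 [ 0.0123657   0.3438046  -0.81276233  1.78816743  0.27428197  1.12771821
 -0.04748691]
[[-0.0092, -0.0077, -0.0, 0.0, 0.0, -0.0], [-0.0093, -0.0076, -0.0, 0.0, 0.0, -0.0], [-0.0092, -0.0077, -0.0, 0.0, 0.0, -0.0], [-0.0092, -0.0077, -0.0, 0.0, 0.0, -0.0], [-0.0092, -0.0077, -0.0, 0.0, 0.0, -0.0]]

[[-0.0189, 0.0088, -0.0, 0.0, 0.0, -0.0], [-0.0189, 0.0088, -0.0, 0.0, 0.0, -0.0], [-0.019, 0.0089, -0.0, 0.0, 0.0, -0.0], [-0.0189, 0.0088, -0.0, 0.0, 0.0, -0.0], [-0.0189, 0.0088, -0.0, 0.0, 0.0, -0.0]]
```

Free of the ledge: the force reads only the portafilter's weight, about 2 N. Now I'll draw it out to the front.

Request:
step_arm --pt "-0.009 -0.008 0 0 0 0" --pt "-0.009 -0.008 0 0 0 0" --pt "-0.009 -0.008 0 0 0 0" --pt "-0.009 -0.008 0 0 0 0" --pt "-0.009 -0.008 0 0 0 0" --pt "-0.009 -0.008 0 0 0 0" --pt "-0.009 -0.008 0 0 0 0" --pt "-0.009 -0.008 0 0 0 0"

```text
time: 9.0
ee_pos: [0.3487, 0.2926, 0.1321]
eef_rot: [0.912, 0.409, 0.0, 0.0]
ft_force: [-0.5, 1.1, -2.2]
width: 0.0246
```

```bash
python3 - <<'E'
from h import *
s=read_state();p=s["ee_pos"];a=yaw();print(p,np.degrees(a),s["ft_force"],s["width"],s["joint_positions"])
r=np.radians
print(onz("top",(0,0),0)[:0]);plan(p,a,[((.40,.25,.135),r(53),4),((.39,.13,.135),r(66),8),((.443,-.095,.135),r(95),12)])
a=camera("scene");b=camera("top");cv2.imwrite("pics/a3.png",np.hstack([a[90:330,60:400],cv2.resize(b[120:280,90:310],(330,240))])[:,:,::-1])
E
```

```text
[0.34873354 0.29257022 0.13206111] 48.305166506874016 [-0.4921638   1.08623367 -2.21238537] 0.024590414534912463 [ 0.05911925  0.13813318 -0.89432869  1.98747831  0.12301127  1.07040842
 -0.04668489]
[]
[[0.0006, 0.0166, -0.0007, 0.0, 0.0, -0.0205], [0.0002, 0.0167, -0.0008, 0.0, 0.0, -0.0205], [-0.0001, 0.0167, -0.0007, 0.0, 0.0, -0.0205], [-0.0004, 0.0166, -0.0007, 0.0, 0.0, -0.0204], [-0.0127, 0.008, -0.0, 0.0, 0.0, -0.0284], [-0.013, 0.0077, -0.0, 0.0, 0.0, -0.0283], [-0.0132, 0.0073, -0.0, 0.0, 0.0, -0.0284], [-0.0133, 0.0069, -0.0, 0.0, 0.0, -0.0284], [-0.0136, 0.0066, -0.0, 0.0, 0.0, -0.0283], [-0.0137, 0.0061, -0.0, 0.0, 0.0, -0.0284], [-0.014, 0.0058, -0.0, 0.0, 0.0, -0.0284], [-0.014, 0.0053, -0.0, 0.0, 0.0, -0.0283]]
[[-0.0153, 0.0117, -0.0, 0.0, 0.0, -0.0422], [-0.0158, 0.011, -0.0, 0.0, 0.0, -0.0422], [-0.0163, 0.0103, -0.0, 0.0, 0.0, -0.0421], [-0.0167, 0.0096, -0.0, 0.0, 0.0, -0.0422], [-0.0171, 0.009, -0.0, 0.0, 0.0, -0.0422], [-0.0174, 0.0082, -0.0, 0.0, 0.0, -0.0422], [-0.0178, 0.0074, -0.0, 0.0, 0.0, -0.0422], [-0.018, 0.0067, -0.0, 0.0, 0.0, -0.0422], [-0.0184, 0.0059, -0.0, 0.0, 0.0, -0.0421], [-0.0185, 0.0052, -0.0, 0.0, 0.0, -0.0422], [-0.0188, 0.0043, -0.0, 0.0, 0.0, -0.0422], [-0.0189, 0.0036, -0.0, 0.0, 0.0, -0.0422]]
```

View pics/a3.png

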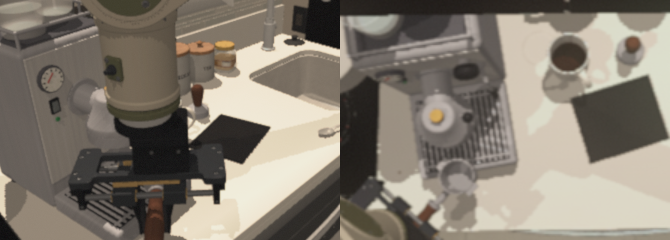

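The cup is clear of the collar, in front of the group. My planned first leg would take it back toward the group, so I'm re-planning.

```bash
python3 - <<'E'
from h import *
s=read_state();p=s["ee_pos"];a=yaw();r=np.radians
plan(p,a,[((.375,.17,.135),r(60),6),((.415,.04,.135),r(78),6),((.443,-.095,.135),r(95),6)])
E
```

```text
[[-0.0123, 0.0169, -0.0005, 0.0, 0.0, -0.0338], [-0.0129, 0.0165, -0.0005, 0.0, 0.0, -0.0339], [-0.0134, 0.016, -0.0005, 0.0, 0.0, -0.0338], [-0.014, 0.0156, -0.0005, 0.0, 0.0, -0.0338], [-0.0145, 0.0151, -0.0005, 0.0, 0.0, -0.0338], [-0.0149, 0.0146, -0.0004, 0.0, 0.0, -0.0339], [-0.0154, 0.0166, -0.0, 0.0, 0.0, -0.0524], [-0.0163, 0.0158, -0.0, 0.0, 0.0, -0.0523], [-0.0171, 0.0149, -0.0, 0.0, 0.0, -0.0524], [-0.0178, 0.0139, -0.0, 0.0, 0.0, -0.0523], [-0.0186, 0.0131, -0.0, 0.0, 0.0, -0.0524], [-0.0192, 0.012, -0.0, 0.0, 0.0, -0.0523]]
[[-0.021, 0.0092, -0.0, 0.0, 0.0, -0.0495], [-0.0215, 0.0082, -0.0, 0.0, 0.0, -0.0494], [-0.0219, 0.0072, -0.0, 0.0, 0.0, -0.0495], [-0.0221, 0.006, -0.0, 0.0, 0.0, -0.0494], [-0.0225, 0.0049, -0.0, 0.0, 0.0, -0.0495], [-0.0226, 0.0038, -0.0, 0.0, 0.0, -0.0494]]
```

Request:
step_arm --pt "-0.012 0.017 -0.0005 0 0 -0.034" --pt "-0.013 0.0165 -0.0005 0 0 -0.034" --pt "-0.0135 0.016 -0.0005 0 0 -0.034" --pt "-0.014 0.0155 -0.0005 0 0 -0.034" --pt "-0.0145 0.015 -0.0005 0 0 -0.034" --pt "-0.015 0.0145 -0.0005 0 0 -0.034" --pt "-0.0155 0.0165 0 0 0 -0.052" --pt "-0.0165 0.016 0 0 0 -0.052" --pt "-0.017 0.015 0 0 0 -0.052" --pt "-0.018 0.014 0 0 0 -0.052" --pt "-0.0185 0.013 0 0 0 -0.052" --pt "-0.019 0.012 0 0 0 -0.052"

```text
time: 10.3
ee_pos: [0.4166, 0.0388, 0.1351]
eef_rot: [0.777, 0.629, 0.0, 0.0]
ft_force: [1.2, 0.4, -1.2]
width: 0.0245
```

Request:
step_arm --pt "-0.021 0.009 0 0 0 -0.05" --pt "-0.0215 0.008 0 0 0 -0.05" --pt "-0.022 0.007 0 0 0 -0.05" --pt "-0.022 0.006 0 0 0 -0.05" --pt "-0.0225 0.005 0 0 0 -0.05" --pt "-0.0225 0.004 0 0 0 -0.05" --pt "0 0 0 0 0 0" --pt "0 0 0 0 0 0"

```text
time: 11.1
ee_pos: [0.4437, -0.095, 0.1349]
eef_rot: [0.676, 0.737, -0.0, -0.0]
ft_force: [0.2, 0.4, -2.4]
width: 0.0248
```

```bash
python3 - <<'E'
from h import *
s=read_state();p=s["ee_pos"];a=yaw();print(p,np.degrees(a),s["ft_force"],s["torque"],s["width"],s["joint_positions"])
a=camera("scene");b=camera("top");cv2.imwrite("pics/a4.png",np.hstack([cv2.resize(a[130:290,150:370],(440,320)),cv2.resize(b[125:275,180:330],(320,320))])[:,:,::-1])
E
```

```text
[ 0.44368382 -0.0950293   0.13488689] 94.96634863961374 [ 0.20772894  0.36963846 -2.39586301] [ 0.1017507   0.07972883 -0.02058391] 0.024848609604349654 [ 0.57668394  0.08062405 -0.47951946  2.00374437  0.04218678  1.06707685
  1.73558286]
```

View pics/a4.png

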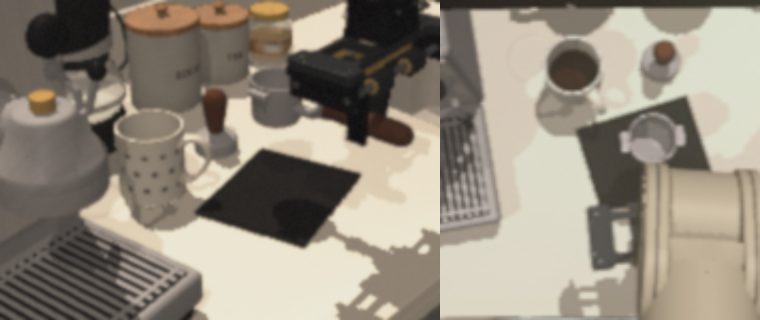

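```bash
python3 - <<'E'
from h import *
np.set_printoptions(precision=4,suppress=True)
print(onz("top",(279.4,189.7),.151),tri((288.5,170),(279.4,189.7)))
c=onz("top",(279.4,189.7),.151)[:2]-[.553,-.085];t=np.radians(16.4)
print("mat xy",c@[np.cos(t),np.sin(t)],c@[-np.sin(t),np.cos(t)])
E
```

```text
[ 0.5605 -0.0845  0.151 ] (array([ 0.5607, -0.0851,  0.1472]), np.float64(0.0007605608079509582))
mat xy 0.007304928559389935 -0.0016528315003498924
```

The cup hangs level over the middle of the mat: it measures 7 mm and -2 mm from the mat's centre in the mat's axes, with the rim at z 0.147–0.151 as expected. Lowering.

Request:
step_arm --pt "0 0 0.01 0 0 0" --pt "0 0 0.015 0 0 0" --pt "0 0 0.015 0 0 0" --pt "0 0 0.015 0 0 0" --pt "0 0 0.015 0 0 0" --pt "0 0 0.01 0 0 0" --pt "0 0 0.008 0 0 0" --pt "0 0 0.004 0 0 0" --pt "0 0 0 0 0 0"

```text
time: 12.1
ee_pos: [0.4435, -0.0947, 0.0427]
eef_rot: [0.675, 0.738, -0.0, -0.0]
ft_force: [0.0, 0.9, -2.2]
width: 0.0245
```

Request:
step_arm --pt "0 0 0.001 0 0 0" --pt "0 0 0.001 0 0 0" --pt "0 0 0.001 0 0 0" --pt "0 0 0 0 0 0" --pt "0 0 0 0 0 0"

```text
time: 12.6
ee_pos: [0.4437, -0.0949, 0.0401]
eef_rot: [0.675, 0.738, 0.0, 0.0]
ft_force: [-0.4, -0.4, -2.1]
width: 0.0243
```

```bash
python3 - <<'E'
from h import *
s=read_state();p=s["ee_pos"];print(p,np.degrees(yaw()),s["ft_force"],s["torque"],s["width"])
E
```

```text
[ 0.44374657 -0.09489781  0.04014947] 95.05195914050829 [-0.37262301 -0.39989578 -2.14105588] [ 0.07122716  0.0236903  -0.04480407] 0.024318583107679842
```

Request:
step_arm --pt "0 0 0.001 0 0 0" --pt "0 0 0.001 0 0 0" --pt "0 0 0 0 0 0" --pt "0 0 0 0 0 0"

```text
time: 13.0
ee_pos: [0.4437, -0.0949, 0.0381]
eef_rot: [0.675, 0.738, -0.0, 0.0]
ft_force: [-1.0, 0.5, -0.4]
width: 0.0247
```

Request:
step_arm --pt "0 0 0.0007 0 0 0" --pt "0 0 0 0 0 0" --pt "0 0 0 0 0 0"

```text
time: 13.3
ee_pos: [0.4438, -0.0949, 0.0374]
eef_rot: [0.675, 0.738, -0.0, 0.0]
ft_force: [-2.7, 0.9, 1.8]
width: 0.0246
```

On the mat: the vertical force went from -2.1 N to +1.8 N at the expected height. Letting go.

Request:
step_arm --pt "0 0 0 0 0 0" --pt "0 0 0 0 0 0" --pt "0 0 0 0 0 0" --pt "0 0 0 0 0 0" --pt "0 0 0 0 0 0" --pt "0 0 0 0 0 0" --pt "0 0 0 0 0 0" --pt "0 0 0 0 0 0" --gripper 0.7

```text
time: 14.1
ee_pos: [0.4437, -0.0949, 0.0374]
eef_rot: [0.675, 0.738, 0.0, 0.0]
ft_force: [0.4, 0.7, 0.1]
width: 0.0604
```

Request:
step_arm --pt "0 0 -0.005 0 0 0" --pt "0 0 -0.01 0 0 0" --pt "0 0 -0.02 0 0 0" --pt "0 0 -0.03 0 0 0" --pt "0 0 -0.03 0 0 0" --pt "0 0 -0.03 0 0 0" --pt "0 0 -0.03 0 0 0" --pt "0 0 -0.03 0 0 0" --pt "0 0 -0.02 0 0 0" --pt "0 0 0 0 0 0" --pt "0 0 0 0 0 0"

```text
time: 15.2
ee_pos: [0.4437, -0.0948, 0.2428]
eef_rot: [0.675, 0.738, 0.0, 0.001]
ft_force: [-0.4, 1.0, 0.3]
width: 0.0609
```

```bash
python3 - <<'E'
from h import *
s=read_state();p=s["ee_pos"];print(p,s["ft_force"],s["width"])
a=camera("scene");b=camera("top");cv2.imwrite("pics/a5.png",np.hstack([cv2.resize(a[130:290,150:370],(440,320)),cv2.resize(b[125:275,180:330],(320,320))])[:,:,::-1])
E
```

```text
[ 0.44367514 -0.09478511  0.24278118] [-0.42758634  0.96368257  0.30481663] 0.06087903183333676
```

View pics/a5.png

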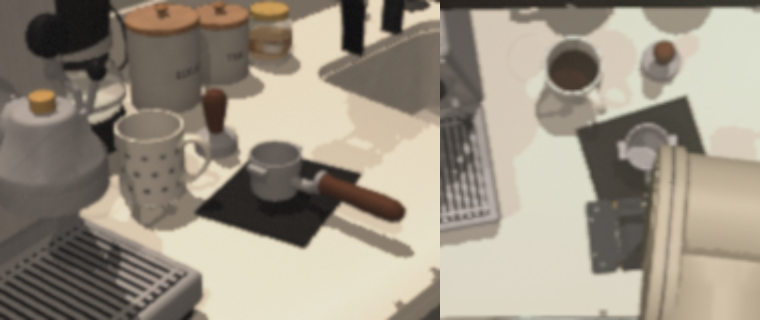

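The portafilter stands upright on the mat with its handle clear of the worktop. Mug and tamper haven't moved in either view.

```bash
python3 - <<'E'
from h import *
c=onz("scene",(288,207.5),.054)[:2];t=np.radians(16.4);d=c-[.553,-.085]
print(c,d@[np.cos(t),np.sin(t)],d@[-np.sin(t),np.cos(t)])
print(close_job())
E
```

```text
[ 0.55564507 -0.08010343] 0.003919957219232572 0.003950537621646349
the job is handed in; nothing more can be done
None
```

The portafilter is standing upright on the tamping mat and let go, and the job is handed in at about 15 s. I gripped the handle at 50 N and swung it 58° clockwise with almost no resistance. It then came down 27 mm out of the collar, out to the front and across to the mat.

**Last checks:**
- **Position:** the cup measures about 4 mm from the mat's centre along both of the mat's axes, well inside the 46 mm and 61 mm limits. I took that from one camera view, with the rim picked by eye.
- **Set-down:** the force changed from -2.1 N to +1.8 N at the expected height, so it was set down, not dropped.
- **Surroundings:** in the last picture the mug and tamper look unmoved by eye; I did not measure them. The gripper is open and about 0.2 m above the handle, touching nothing.

No check failed or disagreed. The hand-in gave no verdict.

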